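# Charge a casting mould with release agent from the bench pump

### The job

Get the grey casting mould ready for brushing out with release agent: swing the pump's spout round to the front of the bottle caddy, slide the mould under it, and give at least two full strokes of the pump into the mould, pressing its cap right down and letting it come all the way back up each time. Do not work the pump unless its spout is over the mould, and keep the mould level and on the bench. Then slide the mould onto the middle of the leather mat and leave it there, without disturbing the other things on the bench.

Things in the scene. Friction and masses are not known exactly. Their poses are not given: they have to be found in the camera images.
- caddy: Steel caddy screwed to the bench with three bottles in a row along its y: white pump bottle (78 mm across) in the middle, amber bottle and tin at +-83 mm (72 mm across, 152 mm high). 88 mm deep (x +-44), 250 mm wide (y +-125, flat screw tabs to 144). Origin on the bench under the pump's axis. Its front is its -x side, towards the robot; the bench in front is free. z up.
- pump_cap (a point): Centre of the flat top of the pump's black cap (38 mm across, 28 mm high), on the bottle's axis, 220 mm above the bench when up, 204 mm when pressed right down. The long black spout sticks out of its side.
- spout_tip (a point): Outlet at the end of the black spout, 90 mm from the bottle's axis, 184 mm above the bench. The spout is a round bar 12 mm thick, its centre line 205 mm above the bench from the cap out to 72 mm from the axis, then bending down to the outlet. It swings about the bottle's axis without stops, stays where left, and is easily pushed round by its side (0.03 Nm).
- pump_stroke (a joint): How far the pump cap is pressed down, m: 0 = up, 0.016 = right down on its stop. Sprung: about 5 N to start it, 10 N at the stop; it comes back up by itself when let go.
- pump_swivel (a joint): Turn of the spout about the upright axis of the bottle, rad, counter-clockwise seen from above: 0 = spout points straight out of the caddy's front (caddy -x), pi = to the back. At the start it points to a side or to the back (about 1.05 to 5.25).
- mould_center (a point): Centre, half-way up (17 mm), of the grey cast mould: a loose open rectangular tray, 120 mm (its x) by 170 mm (its y), 34 mm high, walls and floor 9 mm thick, opening 102 by 152 mm, about 0.55 kg, flat on the bench. z up. Its walls can be pushed from outside or inside, or pinched from above.
- mat_center (a point): Centre, on the bench, of the tan leather mat, 240 mm (its x) by 260 mm (its y), 1 mm thin and lying flush, so that things slide onto it freely. It lies on the other side of the caddy from the mould.
- brush: Bystander, not to be disturbed: flat brush with a wooden handle, along its x (bristles to +63 mm, handle to -88 mm), 36 mm wide, 13 mm high, lying, beyond the mat's far (+x) edge. Origin at its underside.
- coil_large: Bystander, not to be disturbed: coiled belt cast in pale stone, 100 mm across, 39 mm high. Origin at its underside.
- coil_small: Bystander, not to be disturbed: coiled belt cast in pale stone, 84 mm across, 43 mm high. Origin at its underside.
- cast_case: Bystander, not to be disturbed: round pebble-like cast case, 88 mm across, 34 mm high. Origin at its underside.
- cast_wallet: Bystander, not to be disturbed: folded wallet cast in pale stone, 95 x 110 mm, 24 mm high. Origin at its underside.
- cup: Bystander, not to be disturbed: clear plastic cup, 82 mm across, 85 mm high. Origin at its underside.
- carving_tool: Bystander, not to be disturbed: thin wooden carving tool with a steel tip, 160 mm long, 9 mm thick, lying near the robot. Origin at its underside.

How it is judged:
On the way, in this order (a step that is already met when the one before it is completed fails the run):
1. the pump's spout points out over the front of the caddy and is over the mould's opening, pump up (x of spout_tip in the frame of mould_center between -0.051 and 0.051 m and y of spout_tip in the frame of mould_center between -0.076 and 0.076 m and x of spout_tip in the frame of caddy below -0.045 m and value of joint pump_stroke below 0.002 m), for 0.2 s.
2. the cap is pressed right down, spout over the mould (x of spout_tip in the frame of mould_center between -0.051 and 0.051 m and y of spout_tip in the frame of mould_center between -0.076 and 0.076 m and value of joint pump_stroke above 0.0135 m), for 0.05 s.
3. the cap has come all the way back up (value of joint pump_stroke below 0.002 m), for 0.05 s.
4. the cap is pressed right down a second time, spout over the mould (all of step 2), for 0.05 s.
5. the cap has come all the way back up again (value of joint pump_stroke below 0.002 m), for 0.05 s.
At the end, for the whole second after the job is handed in: The mould stands flat on the leather mat with its centre within 45 mm of the mat's centre, released and at rest, and the pump cap is all the way up (horizontal distance between mould_center and mat_center below 0.045 m and height (world z) of mould_center below 0.022 m and angle between mould_center's own z axis and vertical below 0.05 rad and value of joint pump_stroke below 0.002 m and linear speed of mould below 0.01 m/s); the robot touches nothing.
It fails at once if the pump is worked (cap down more than 5 mm) while its spout is not over the mould's opening (value of joint pump_stroke above 0.005 m and not (x of spout_tip in the frame of mould_center between -0.051 and 0.051 m and y of spout_tip in the frame of mould_center between -0.076 and 0.076 m)).
It fails at once if the mould is tipped more than about 14 degrees (angle between mould_center's own z axis and vertical above 0.25 rad).
It fails at once if the mould is lifted more than 25 mm off the bench (height (world z) of mould_center above 0.042 m).
It fails at once if a bystander is shifted more than 20 mm (distance of any of brush, coil_large, coil_small, cast_case, cast_wallet, cup, carving_tool from where it was at the start of the episode above 0.02 m).
It also fails if it takes over 67 s, if anything falls off the work surface, if the arm or the gripper's body presses on something with over 40 N, if the wrist force passes 120 N, or if a joint passes its speed limit or range.

### The arm

A 7-joint arm with a two-finger parallel gripper is mounted at the origin on the work surface. World frame = base frame: x ahead of the robot, y to its left, z up, the work surface at z = 0. Lengths are in m, angles in rad, forces in N, time in s.
With the tool pointing down it reaches from about 0.4 to 0.875 m from the base axis. Payload 6.5 kg.
Tool frame: the origin (TCP) lies midway between the tips of the shut fingers; the grasp point (between the pads) lies 19 mm behind it; z points along the fingers, y is the line along which they close (so a half turn about z gives the same grasp; the last joint's range is limited). The gripper opens to 88 mm and grips with 3 to 60 N. Pads are 18 mm wide; open, the fingers measure 123 mm over their backs; the gripper's body (75 mm by 187 mm) begins 45 mm behind the grasp point.
Start: joints at [-1.188, 0.536, -0.004, 1.538, 0.003, 1.067, -0.071], TCP at [0.282, 0.586, 0.239] pointing down, gripper open.
Joint ranges: [-2.7, 2.7], [-0.37, 2.16], [-1.27, 1.26], [0.24, 2.4], [-1.31, 4.45], [0.19, 1.91], [-2.76, 2.76]. Speed limits (rad/s): [2.39, 2.39, 3.14, 3.14, 3.14, 3.14, 3.14].

### API

Orientations are given as a 3x3 rotation matrix whose columns are the frame's x, y, z axes.
In Python, from rig import bot gives the robot as it stands.
- The arm moves only by the tool carry_out, never from a script. Its argument "rows" is text: rows parted by semicolons, each of 7 numbers parted by spaces: the shift along the world's x, y, z scaled (see below), then the turn, a rotation vector about the world's x, y, z scaled (see below), then the closure, from 0 (fully open) to 1 (shut). In form: dx dy dz ax ay az fingers; .... A call has 1 to 10 rows; each row shifts and turns the commanded pose from where the row before left it; what a row does not reach is not made up. The controller multiplies each number of a shift by 0.8 m and each number of a turn by 90 degrees. A row lasts 1/12 s, in which the tool goes at most 41.7 mm and 7.16 degrees, less where a joint would pass 70% of its speed; a pose out of reach is approached as far as the arm can. A call with a number of a shift or a turn outside -1 to 1 is refused whole. A call with a gripper value outside its range is refused whole. The fingers move at their own pace and stop on an object; "squeeze" is the grip in N (left out, the last holds). Time passes only in rows, so rows that do not move let the fingers close. It gives the time, the measured TCP pose, the force, the opening and the grip force at its end, in the units of the state.
- bot.get_obs(): the state, without advancing time (a new reading comes with each control period).
- bot.grab_frame(name): name is "scene" or "top" or "wrist"; returns a dict with "pixels" (420x560x3 uint8, blue, green, red), "K" (3x3 intrinsics, pixels), "cam_to_world" (4x4, takes a point from camera to world coordinates). Camera axes: x right, y up, looking along -z (the intrinsics and any distortion apply to the point x, -y, -z); pixel columns grow to the right and rows downward; lengths in m; the calibration is good to about 2 mm. The wrist camera is an equidistant fisheye: a pixel r from the principal point sees the ray r / f radians off the axis. A picture is of the moment at which its call begins. There is no depth.
- bot.close_job(): hands the job in; it is judged then, once.
The state is a dict: "time_s": time; "qpos": joint angles; "dq": joint speeds; "joint_torque": joint torques, N m; "ee_pos": TCP position; "tcp_rot": TCP orientation; "contact_force": force on the tool from outside, world axes, zero at the start; "moment": the same for the moment, N m; "grip_width": opening from 0.0 (shut) to 1.0 (fully open); "grip_force": force on a finger pad.
Only numpy, scipy, OpenCV 4.12 (cv2) and the standard library are available. Lean on these libraries where they do the work, as an engineer would, in place of code of your own. Each camera call takes 0.05 s, during which the arm holds its last target. There are 200 camera calls.

## Working session

There is one attempt and no reset: what is moved stays moved. The work goes in short steps, Python scripts to look and compute and a tool call to move; the robot and the scene stay as the last step left them, time stands still between calls to the robot, and variables do not carry over. Pictures are saved under pics/ and viewed, at most 10 in all, crops included, and the job is handed in when it is done.

Besides the shell and the picture viewer there is one more tool, called by a JSON object that holds its "name" and its "arguments". carry_out: Moves the arm, as the interface text tells. Its arguments: {"type":"object","properties":{"rows":{"type":"string"},"squeeze":{"type":"number"}},"required":["rows"]}

```bash
ls; mkdir -p pics
python3 - <<'E'
from rig import bot
import cv2,numpy as np
for n in("scene","top"):
    f=bot.grab_frame(n); cv2.imwrite(f"pics/{n}0.png",f["pixels"]); np.savez(f"pics/{n}0.npz",**f); print(n,f["K"],np.round(f["cam_to_world"],3))
o=bot.get_obs(); print(o)
E
```

```text
pics
scene [[433.11021402   0.         271.52888919]
 [  0.         433.11021402 208.04307046]
 [  0.           0.           1.        ]] [[ 0.795 -0.425  0.434  1.165]
 [ 0.607  0.539 -0.584 -0.825]
 [ 0.015  0.727  0.686  1.132]
 [ 0.     0.     0.     1.   ]]
top [[385.14424682   0.         273.28729449]
 [  0.         385.14424682 211.43812513]
 [  0.           0.           1.        ]] [[-0.002  0.975 -0.221  0.319]
 [-1.    -0.003 -0.005  0.021]
 [-0.005  0.221  0.975  1.255]
 [ 0.     0.     0.     1.   ]]
{'time_s': 0.1, 'qpos': array([-1.18817534,  0.53708247, -0.00444633,  1.53872941,  0.00260455,
        1.06731169, -0.07119912]), 'dq': array([-0.00071576, -0.002977  , -0.0007807 , -0.00136367, -0.00057708,
        0.00026647,  0.00072283]), 'joint_torque': array([ 2.96752703e-03, -5.72083282e+01,  9.94119868e-01, -2.52228141e+01,
       -5.61196671e-02,  1.34809170e-02,  9.09748223e-05]), 'ee_pos': array([0.28181186, 0.58513579, 0.23794927]), 'tcp_rot': array([[-9.00994619e-01,  4.33829904e-01, -5.57999603e-04],
       [ 4.33830248e-01,  9.00993508e-01, -1.41940733e-03],
       [-1.13027326e-04, -1.52095547e-03, -9.99998837e-01]]), 'contact_force': array([ 0.13377273, -0.66003268, -0.85183438]), 'moment': array([0.01563928, 0.04249529, 0.02894212]), 'grip_force': 0.0, 'grip_width': 0.9987636435512623}
```

View pics/top0.png

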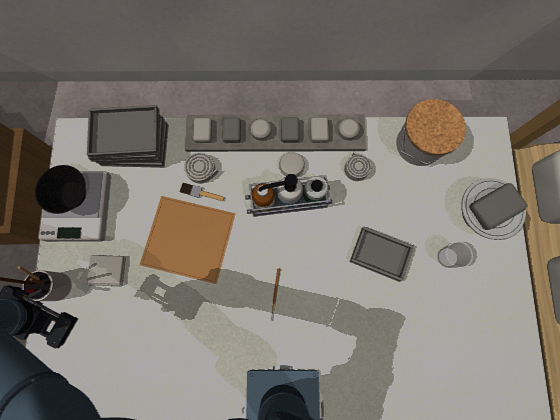

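View pics/scene0.png

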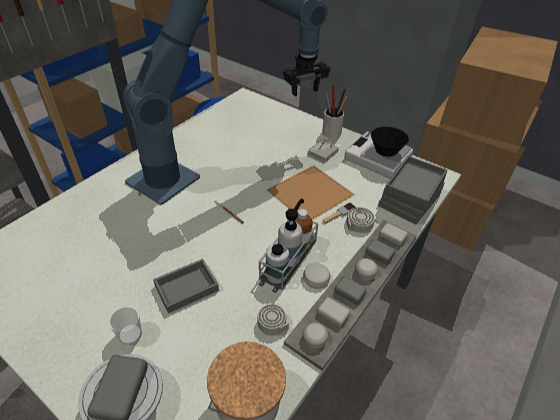

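Top view: mould at about (382,253), mat at (188,239), caddy at (289,192) with the spout pointing left (+y) from the cap at (290,182). The brush is at (200,191), the carving tool at (276,293) and the cup at (455,255). The scene view agrees, with the cap at (292,214) and the mould at (186,285).

```bash
cat > h.py <<'E'
import numpy as np,cv2
def ray(f,u,v):
    K=f["K"];T=f["cam_to_world"]
    d=np.array([(u-K[0,2])/K[0,0],-(v-K[1,2])/K[1,1],-1.]);return T[:3,3],T[:3,:3]@d
def plane(f,u,v,z):
    o,d=ray(f,u,v);return o+d*(z-o[2])/d[2]
def proj(f,p):
    T=f["cam_to_world"];K=f["K"];c=T[:3,:3].T@(np.asarray(p)-T[:3,3]);return K[0,0]*c[0]/-c[2]+K[0,2],K[1,1]*-c[1]/-c[2]+K[1,2]
def blob(m,near):
    n,l,s,c=cv2.connectedComponentsWithStats(m.astype(np.uint8))
    i=1+np.argmin([np.hypot(*(c[k]-near))+(1e3 if s[k,4]<15 else 0) for k in range(1,n)]);return (l==i),s[i,4],c[i]
def rect(f,m,z):
    ct=max(cv2.findContours(m.astype(np.uint8),0,1)[0],key=cv2.contourArea)[:,0].astype(float)
    p=np.array([plane(f,u,v,z)[:2] for u,v in ct]);return cv2.minAreaRect((p*1000).astype(np.float32))
E
python3 - <<'E'
from h import *
t=dict(np.load("pics/top0.npz"));s=dict(np.load("pics/scene0.npz"))
for nm,f,cm,cc in(("top",t,(188,239),(382,253)),("scene",s,(310,190),(186,285))):
    hsv=cv2.cvtColor(f["pixels"],cv2.COLOR_BGR2HSV)
    m,a,c=blob((hsv[...,0]<22)&(hsv[...,1]>120)&(hsv[...,2]>90),cm);print(nm,"mat",a,c,rect(f,m,0))
    m,a,c=blob(cv2.morphologyEx(((hsv[...,2]<125)&(hsv[...,1]<90)).astype(np.uint8),cv2.MORPH_OPEN,np.ones((3,3))),cc);print("mould",a,c,rect(f,m,.034),rect(f,m,0))
    print(f["pixels"][int(cc[1]),int(cc[0])])
a=cv2.resize(t["pixels"][160:225,230:350],None,fx=5,fy=5,interpolation=cv2.INTER_CUBIC)
b=cv2.resize(s["pixels"][190:295,245:335],None,fx=5,fy=5,interpolation=cv2.INTER_CUBIC)
c=np.zeros((600,800,3),np.uint8);c[:325,:600]=a;cv2.imwrite("pics/c1.png",c[:325,:600]);cv2.imwrite("pics/c2.png",b)
E
```

```text
top mat 5554 [187.47083183 239.17987036] ((513.2297973632812, 309.3714599609375), (257.9620361328125, 237.62930297851562), 76.38136291503906)
mould 2234 [382.19829902 253.66204118] ((458.0151672363281, -318.7935791015625), (180.42250061035156, 127.55406188964844), 67.77854919433594) ((461.8972473144531, -328.2576904296875), (185.44493103027344, 131.10475158691406), 67.77852630615234)
[89 94 97]
scene mat 2335 [310.2732334  192.59828694] ((512.7324829101562, 292.44549560546875), (281.7529602050781, 242.2776336669922), 76.58757781982422)
mould 2184 [185.79441392 286.5242674 ] ((475.8377685546875, -331.34375), (173.9449005126953, 151.09469604492188), 68.05615234375) ((454.51776123046875, -316.05889892578125), (179.32907104492188, 155.77149963378906), 68.05613708496094)
[ 97 102 103]
```

View pics/c1.png

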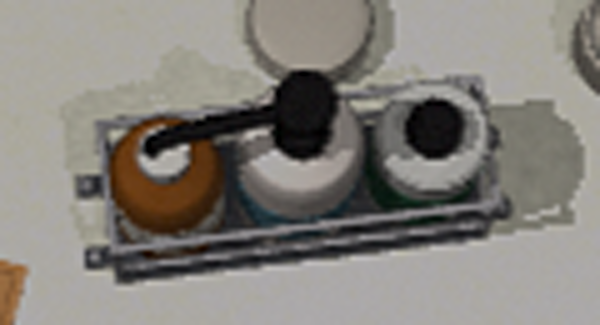

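View pics/c2.png

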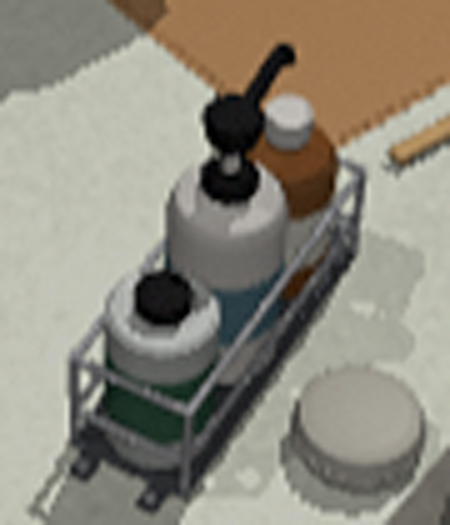

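Run:
```python
from h import *
t=dict(np.load("pics/top0.npz"));s=dict(np.load("pics/scene0.npz"))
def tri(a,b):
    o1,d1=ray(t,*a);o2,d2=ray(s,*b);A=np.stack([d1,-d2],1);x=np.linalg.lstsq(A,o2-o1,rcond=None)[0]
    p,q=o1+d1*x[0],o2+d2*x[1];return np.round((p+q)/2,4),np.linalg.norm(p-q)
C=lambda u,v:(u/5+230-.4,v/5+160-.4)
D=lambda u,v:(u/5+245-.4,v/5+190-.4)
print("cap",tri(C(304,92),D(233,113)),plane(t,*C(304,94),.22),plane(s,*D(233,113),.22))
print("tip",tri(C(153,147),D(288,50)),plane(t,*C(153,147),.2))
print("amber",tri(C(163,152),D(290,110)),"tin",tri(C(433,127),D(163,292)))
for z in (.14,.15,.16): a,b=plane(t,*C(163,155),z),plane(t,*C(433,127),z); print(a,b,np.arctan2(*(a-b)[:2]))
# frame tabs on the bench
for u in((90,185),(98,258),(500,208),(492,138)):print(plane(t,*C(*u),0.002))
for p in((458,-319),(462,-325)):
  for d in [(0,0)]: print(proj(t,(p[0]/1e3,p[1]/1e3,.034)))
```

```text
cap (array([ 0.6476, -0.024 ,  0.2194]), np.float64(0.004971724052203072)) [ 0.64816819 -0.02225483  0.22      ] [ 0.64651009 -0.0266319   0.22      ]
tip (array([0.6255, 0.0642, 0.1949]), np.float64(0.0020389107271252824)) [0.62327349 0.06326036 0.2       ]
amber (array([0.6346, 0.0594, 0.1505]), np.float64(0.000521824702074845)) tin (array([ 0.6548, -0.1044,  0.1314]), np.float64(0.0009785455038204885))
[0.63557767 0.05960932 0.14      ] [ 0.65255804 -0.1031268   0.14      ] -0.10396673084894618
[0.63273546 0.05926488 0.15      ] [ 0.64956359 -0.10201225  0.15      ] -0.10396673084894649
[0.62989325 0.05892043 0.16      ] [ 0.64656915 -0.10089771  0.16      ] -0.10396673084894678
[0.65399059 0.11344128 0.002     ]
[0.60355504 0.1074503  0.002     ]
[ 0.63713264 -0.16193203  0.002     ]
[ 0.68599477 -0.15819333  0.002     ]
(np.float64(382.5200781656497), np.float64(253.35397550996856))
(np.float64(384.3331609144573), np.float64(252.08872992307107))
```

{"name": "carry_out", "arguments": {"rows": "0.02 -0.03 0.02 0 0 0 1;0.026 -0.038 0.02 0 0 0 1;0.026 -0.038 0.02 0 0 0 1;0.026 -0.038 0.02 0 0 0 1;0.026 -0.038 0 0 0 0 1;0.026 -0.038 0 0 0 0 1;0.026 -0.038 0 0 0 0 1;0.026 -0.038 0 0 0 0 1;0.026 -0.038 0 0 0 0 1;0.026 -0.038 0 0 0 0 1", "squeeze": 30}}

```text
time_s: 0.93
ee_pos: [0.4857, 0.2862, 0.3025]
tcp_rot: [[-0.901, 0.434, -0.0], [0.434, 0.901, -0.0], [0.0, -0.0, -1.0]]
contact_force: [0.7, 0.0, 0.2]
grip_width: 0.268
grip_force: 0.0
```

{"name": "carry_out", "arguments": {"rows": "0.03 -0.038 0 0 0 0 1;0.03 -0.038 0 0 0 0 1;0.03 -0.038 0 0 0 0 1;0.03 -0.038 0 0 0 0 1;0.03 -0.038 0 0 0 0 1;0.03 -0.038 0 0 0 0 1;0.03 -0.038 0 0 0 0 1;0.03 -0.03 0 0 0 0 1;0 0 0 0 0 0 1;0 0 0 0 0 0 1"}}

```text
time_s: 1.77
ee_pos: [0.6776, 0.0487, 0.3017]
tcp_rot: [[-0.899, 0.437, -0.001], [0.437, 0.899, -0.001], [0.001, -0.002, -1.0]]
contact_force: [-0.4, -0.3, -0.4]
grip_width: 0.002
grip_force: 0.0
```

{"name": "carry_out", "arguments": {"rows": "0 -0.01 -0.03 0 0 0 1;0 0 -0.04 0 0 0 1;0 0 -0.04 0 0 0 1;0 0 -0.034 0 0 0 1;0 0 0 0 0 0 1"}}

```text
time_s: 2.18
ee_pos: [0.6724, 0.0452, 0.1813]
tcp_rot: [[-0.902, 0.432, -0.011], [0.432, 0.902, 0.0], [0.01, -0.005, -1.0]]
contact_force: [-1.1, 0.2, -0.7]
grip_width: 0.006
grip_force: 0.0
```

Run:
```python
from rig import bot
from h import *
f=bot.grab_frame("scene"); g=bot.grab_frame("top")
a=cv2.resize(f["pixels"][150:270,240:380],(560,480));b=cv2.resize(g["pixels"][150:250,230:350],(240,200))
c=np.zeros((480,800,3),np.uint8);c[:,:560]=a;c[:200,560:]=b;cv2.imwrite("pics/d1.png",c);print(bot.get_obs()["ee_pos"])
```

```text
[0.67637204 0.04470587 0.18741507]
```

View pics/d1.png

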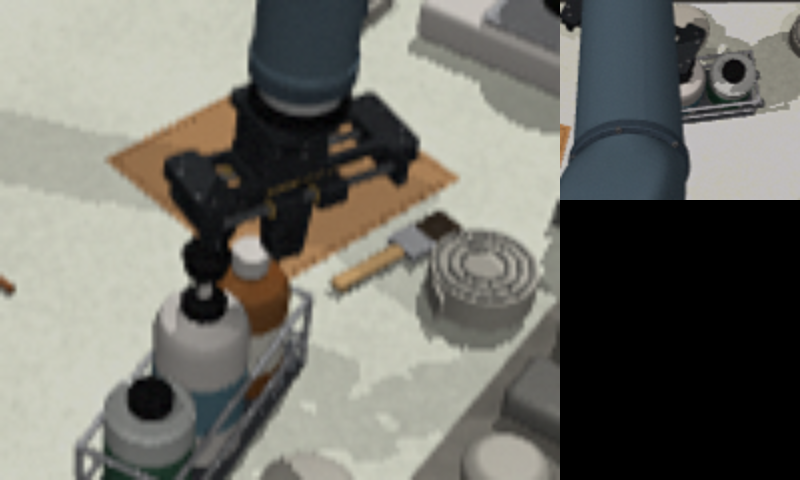

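{"name": "carry_out", "arguments": {"rows": "-0.015 -0.004 0 0 0 0 1;-0.015 -0.005 0 0 0 0 1;-0.013 -0.001 0 0 0 0 1;-0.013 -0.002 0 0 0 0 1;-0.012 -0.005 0 0 0 0 1;-0.013 -0.006 0 0 0 0 1;-0.01 -0.009 0 0 0 0 1;-0.009 -0.01 0 0 0 0 1;-0.009 -0.019 0 0 0 0 1;0 0 0 0 0 0 1"}}

```text
time_s: 3.12
ee_pos: [0.5894, -0.0091, 0.1889]
tcp_rot: [[-0.899, 0.437, 0.001], [0.437, 0.899, -0.002], [-0.002, -0.001, -1.0]]
contact_force: [0.3, 0.1, -0.6]
grip_width: 0.005
grip_force: 0.0
```

Run:
```python
from rig import bot
from h import *
f=bot.grab_frame("scene"); g=bot.grab_frame("wrist")
a=cv2.resize(f["pixels"][170:260,240:360],(480,360),interpolation=cv2.INTER_CUBIC);b=cv2.resize(g["pixels"],(320,240))
c=np.zeros((360,800,3),np.uint8);c[:,:480]=a;c[:240,480:]=b;cv2.imwrite("pics/d2.png",c);print(bot.get_obs()["ee_pos"])
t=dict(np.load("pics/top0.npz"));hsv=cv2.cvtColor(t["pixels"],cv2.COLOR_BGR2HSV)
print("tool",[plane(t,*p,0.004).round(3) for p in((279,269),(274,318))],"cup",plane(t,447,258,0).round(3))
```

```text
[ 0.59035519 -0.00619771  0.18833192]
tool [array([0.412, 0.009, 0.004]), array([0.259, 0.025, 0.004])] cup [ 0.446 -0.536  0.   ]
```

View pics/d2.png

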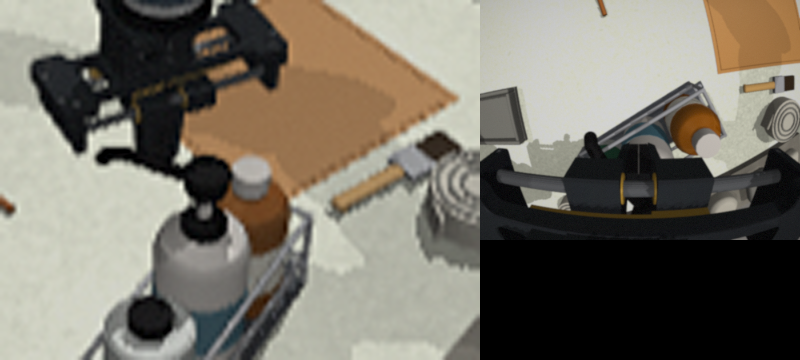

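The spout now swings out the front: its end is at scene pixel about (265,208) and the finger is behind it.

Run:
```python
from h import *
s=dict(np.load("pics/scene0.npz"))
p=plane(s,265.7,208.7,.2);print(p,np.degrees(np.arctan2(*(p[:2]-[.647,-.024])[::-1])),np.hypot(*(p[:2]-[.647,-.024])))
```

```text
[ 0.56320255 -0.04572011  0.2       ] -165.4688489949106 0.08656660208521173
```

{"name": "carry_out", "arguments": {"rows": "0.005 0.025 0 0 0 0 1;0.005 0.025 0.01 0 0 0 1;0 0 0.04 0 0 0 1;0 0 0.04 0 0 0 1;0 0 0.04 0 0 0 1;0 0 0.02 0 0 0 1;0 0 0 0 0 0 1"}}

```text
time_s: 3.8
ee_pos: [0.6007, 0.0355, 0.3122]
tcp_rot: [[-0.901, 0.433, 0.008], [0.433, 0.901, 0.001], [-0.006, 0.005, -1.0]]
contact_force: [-0.2, 0.3, -0.9]
grip_width: 0.006
grip_force: 0.0
```

{"name": "carry_out", "arguments": {"rows": "-0.01 -0.03 0 0 0 0 0;-0.018 -0.045 0 0 0 0 0;-0.018 -0.045 0 0 0 0 0;-0.018 -0.045 0 0 0 0 0;-0.018 -0.045 0 0 0 0 0;-0.018 -0.045 0 0 0 0 0;-0.018 -0.045 0 0 0 0 0;-0.018 -0.045 0 0 0 0 0;-0.018 -0.045 0 0 0 0 0;-0.018 -0.045 0 0 0 0 0"}}

```text
time_s: 4.63
ee_pos: [0.4597, -0.3144, 0.3067]
tcp_rot: [[-0.901, 0.433, -0.001], [0.433, 0.901, 0.001], [0.001, 0.0, -1.0]]
contact_force: [0.5, -0.1, 0.4]
grip_width: 0.736
grip_force: 0.0
```

{"name": "carry_out", "arguments": {"rows": "-0.018 -0.045 -0.02 0 0 0.02 0;-0.018 -0.045 -0.03 0 0 0.02 0;-0.006 -0.015 -0.03 0 0 0 0;0 0 -0.03 0 0 0 0;0 0 0 0 0 0 0;0 0 0 0 0 0 0;0 0 0 0 0 0 0"}}

```text
time_s: 5.22
ee_pos: [0.4293, -0.3937, 0.2225]
tcp_rot: [[-0.927, 0.375, 0.001], [0.375, 0.927, -0.0], [-0.001, 0.0, -1.0]]
contact_force: [0.7, -0.3, -0.4]
grip_width: 1.001
grip_force: 0.0
```

Run:
```python
from rig import bot
from h import *
w=bot.grab_frame("wrist"); f=bot.grab_frame("scene");np.savez("pics/w1.npz",**w);np.savez("pics/s1.npz",**f)
a=f["pixels"][180:340,100:320]
c=np.zeros((580,560,3),np.uint8);c[:420]=w["pixels"];c[420:,:220]=a;cv2.imwrite("pics/d3.png",c);print(bot.get_obs()["ee_pos"],w["K"],w["cam_to_world"])
```

```text
[ 0.42955298 -0.39406079  0.22319498] [[325.1922621    0.         277.16094144]
 [  0.         325.1922621  207.87977017]
 [  0.           0.           1.        ]] [[ 3.75111772e-01 -8.84400590e-01 -2.77717042e-01  3.56850560e-01]
 [ 9.26979366e-01  3.57674076e-01  1.13042072e-01 -3.65402605e-01]
 [-6.42288614e-04 -2.99841379e-01  9.53988855e-01  3.69122313e-01]
 [ 0.00000000e+00  0.00000000e+00  0.00000000e+00  1.00000000e+00]]
```

View pics/d3.png

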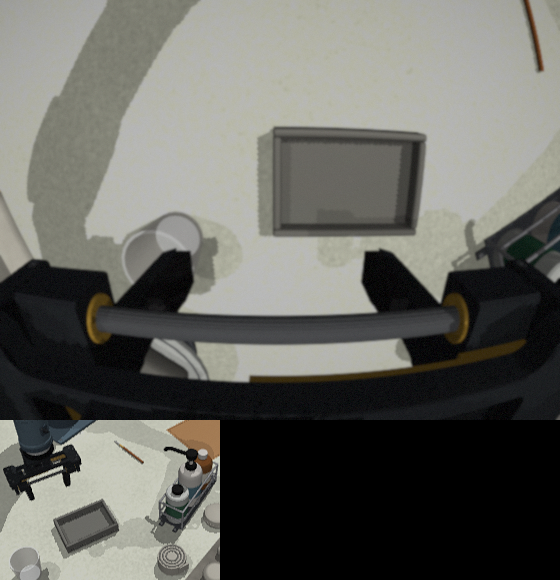

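The wrist view shows the mould's outer top corners at (275,128), (425,135), (415,235), (273,235). The mould sits between the fingers, and the cup is clear on the left.

```bash
cat >> h.py <<'E'
def fish(f,u,v,z):
    K=f["K"];T=f["cam_to_world"];x=(u-K[0,2])/K[0,0];y=(v-K[1,2])/K[1,1];r=np.hypot(x,y)
    d=T[:3,:3]@np.array([np.sin(r)*x/r,-np.sin(r)*y/r,-np.cos(r)]);o=T[:3,3];return o+d*(z-o[2])/d[2]
E
python3 - <<'E'
from h import *
w=dict(np.load("pics/w1.npz"))
P=np.array([fish(w,*p,.034)[:2] for p in((275,128),(425,135),(415,235),(273,235))])
print(P.round(4),P.mean(0),[np.linalg.norm(P[i]-P[i-1]).round(4) for i in range(4)],[np.degrees(np.arctan2(*(P[i]-P[i-1])[::-1])).round(1) for i in range(4)])
E
```

```text
[[ 0.3743 -0.3751]
 [ 0.4375 -0.2231]
 [ 0.5469 -0.2662]
 [ 0.482  -0.4213]] [ 0.46016772 -0.32142201] [np.float64(0.1172), np.float64(0.1646), np.float64(0.1176), np.float64(0.1681)] [np.float64(156.8), np.float64(67.4), np.float64(-21.5), np.float64(-112.7)]
```

{"name": "carry_out", "arguments": {"rows": "0 -0.002 -0.042 0 0 0 0;0 0 -0.042 0 0 0 0;0 0 -0.042 0 0 0 0;0 0 -0.042 0 0 0 0;0 0 -0.042 0 0 0 0;0 0 -0.042 0 0 0 0;0 0 -0.008 0 0 0 0;0 0 0 0 0 0 0", "squeeze": 35}}

```text
time_s: 5.98
ee_pos: [0.4279, -0.3948, 0.0128]
tcp_rot: [[-0.927, 0.376, -0.002], [0.376, 0.927, 0.002], [0.003, 0.001, -1.0]]
contact_force: [-0.9, -0.4, -0.0]
grip_width: 0.997
grip_force: 0.0
```

{"name": "carry_out", "arguments": {"rows": "0 0 0 0 0 0 1;0 0 0 0 0 0 1;0 0 0 0 0 0 1;0 0 0 0 0 0 1;0 0 0 0 0 0 1;0 0 0 0 0 0 1;0 0 0 0 0 0 1;0 0 0 0 0 0 1;0 0 0 0 0 0 1;0 0 0 0 0 0 1"}}

```text
time_s: 6.82
ee_pos: [0.4281, -0.3958, 0.0136]
tcp_rot: [[-0.926, 0.376, -0.0], [0.376, 0.926, 0.0], [0.0, 0.0, -1.0]]
contact_force: [-0.7, 0.6, 0.1]
grip_width: 0.265
grip_force: 0.0
```

{"name": "carry_out", "arguments": {"rows": "0 0 0 0 0 0 1;0 0 0 0 0 0 1;0 0 0 0 0 0 1;0 0 0 0 0 0 1;0 0 0 0 0 0 1"}}

```text
time_s: 7.23
ee_pos: [0.4284, -0.3951, 0.0136]
tcp_rot: [[-0.927, 0.376, 0.0], [0.376, 0.927, 0.001], [0.0, 0.001, -1.0]]
contact_force: [1.7, 2.5, 1.8]
grip_width: 0.099
grip_force: 35.0
```

{"name": "carry_out", "arguments": {"rows": "0.01 0.02 0 0 0 0.02 1;0.015 0.028 0 0 0 0.04 1;0.015 0.028 0 0 0 0.045 1;0.015 0.028 0 0 0 0.045 1;0.015 0.028 0 0 0 0.045 1;0.015 0.028 0 0 0 0.045 1;0.015 0.028 0 0 0 0.04 1;0.015 0.028 0 0 0 0.02 1;0.015 0.028 0 0 0 0.019 1;0.01 0.02 0 0 0 0 1"}}

```text
time_s: 8.07
ee_pos: [0.5408, -0.1839, 0.0136]
tcp_rot: [[-0.993, -0.118, 0.0], [-0.118, 0.993, -0.001], [-0.0, -0.001, -1.0]]
contact_force: [-0.9, -1.3, -0.9]
grip_width: 0.099
grip_force: 35.0
```

{"name": "carry_out", "arguments": {"rows": "0.011 0.015 0 0 0 0 1;0 0 0 0 0 0 1;0 0 0 0 0 0 1"}}

```text
time_s: 8.32
ee_pos: [0.5495, -0.1716, 0.0136]
tcp_rot: [[-0.993, -0.116, 0.001], [-0.116, 0.993, 0.001], [-0.001, 0.001, -1.0]]
contact_force: [2.0, 2.7, -0.9]
grip_width: 0.097
grip_force: 35.0
```

Run:
```python
from rig import bot
from h import *
w=bot.grab_frame("wrist"); f=bot.grab_frame("scene");g=bot.grab_frame("top");np.savez("pics/s2.npz",**f);np.savez("pics/t2.npz",**g)
c=np.zeros((600,800,3),np.uint8);c[:400,:560]=cv2.resize(f["pixels"][180:320,150:346],(560,400));c[400:600,:267]=cv2.resize(w["pixels"],(267,200));c[400:600,300:580]=cv2.resize(g["pixels"][160:260,260:400],(280,200));cv2.imwrite("pics/d4.png",c);o=bot.get_obs();print(o["ee_pos"],o["tcp_rot"][:,1],o["contact_force"])
```

```text
[ 0.54851727 -0.17346132  0.01360234] [-1.13539710e-01  9.93533452e-01 -1.22201933e-04] [-0.06255166  1.7714513  -2.19511511]
```

View pics/d4.png

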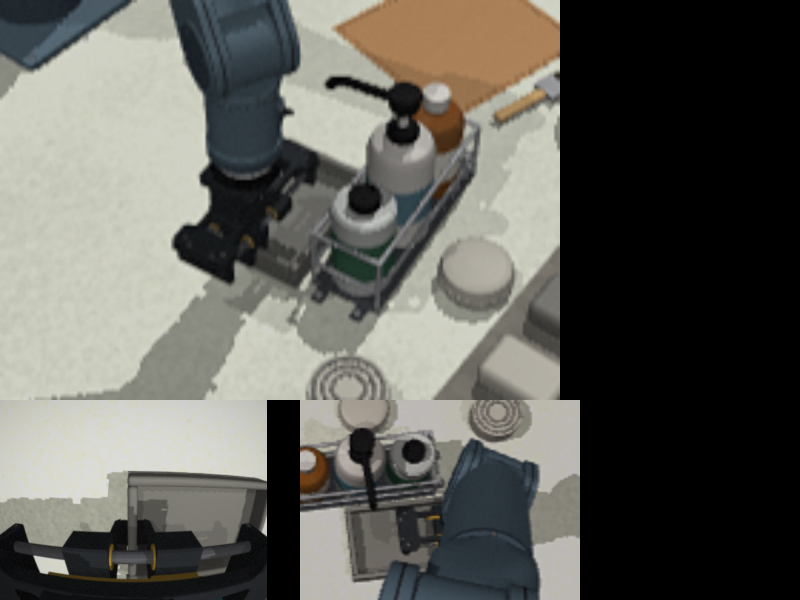

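{"name": "carry_out", "arguments": {"rows": "0 0 0 0 0 0 0.6;0 0 0 0 0 0 0.6;0 0 0 0 0 0 0.6;0 0 0 0 0 0 0.6;0 0 0 0 0 0 0.6;0 0 0.02 0 0 0 0.6;0 0 0.045 0 0 0 0.7;0 0 0.045 0 0 0 1;0 0 0.045 0 0 0 1;0 0 0.045 0 0 0 1"}}

```text
time_s: 9.3
ee_pos: [0.5485, -0.1728, 0.1753]
tcp_rot: [[-0.993, -0.115, -0.0], [-0.115, 0.993, -0.0], [0.0, -0.0, -1.0]]
contact_force: [0.8, 1.2, -0.0]
grip_width: 0.121
grip_force: 0.0
```

{"name": "carry_out", "arguments": {"rows": "0 0 0.045 0 0 0 1;0 0 0.045 0 0 0 1;0 0 0.045 0 0 0 1;0.01 0.02 0 0 0 0 1;0.025 0.036 0 0 0 0 1;0.025 0.036 0 0 0 0 1;0.025 0.036 0 0 0 0 1;0.025 0.036 0 0 0 0 1;0.013 0.02 0 0 0 0 1;0 0 0 0 0 0 1"}}

```text
time_s: 10.13
ee_pos: [0.649, -0.0192, 0.281]
tcp_rot: [[-0.993, -0.122, 0.0], [-0.122, 0.993, 0.003], [-0.001, 0.003, -1.0]]
contact_force: [0.0, 0.1, 0.6]
grip_width: 0.006
grip_force: 0.0
```

Run:
```python
from rig import bot
from h import *
t=dict(np.load("pics/t2.npz"));s=dict(np.load("pics/s2.npz"))
o1,d1=ray(t,297,212);o2,d2=ray(s,265.7,209.2);x=np.linalg.lstsq(np.stack([d1,-d2],1),o2-o1,rcond=None)[0];print((o1+d1*x[0]+o2+d2*x[1])/2,o1+d1*x[0]-o2-d2*x[1])
f=bot.grab_frame("scene")
c=cv2.resize(f["pixels"][170:320,150:360],(798,570),interpolation=cv2.INTER_CUBIC);cv2.imwrite("pics/d5.png",c);o=bot.get_obs();print(o["ee_pos"],o["tcp_rot"][:,1],o["contact_force"],o["grip_width"])
```

```text
[ 0.55835572 -0.04052518  0.19097104] [-0.0009742  -0.0009479  -0.00016363]
[ 0.64784554 -0.02261514  0.28103346] [-1.19140860e-01  9.92876964e-01  8.89080156e-04] [ 0.6390442  -0.87071891  1.14597562] 0.0005500408724739851
```

View pics/d5.png

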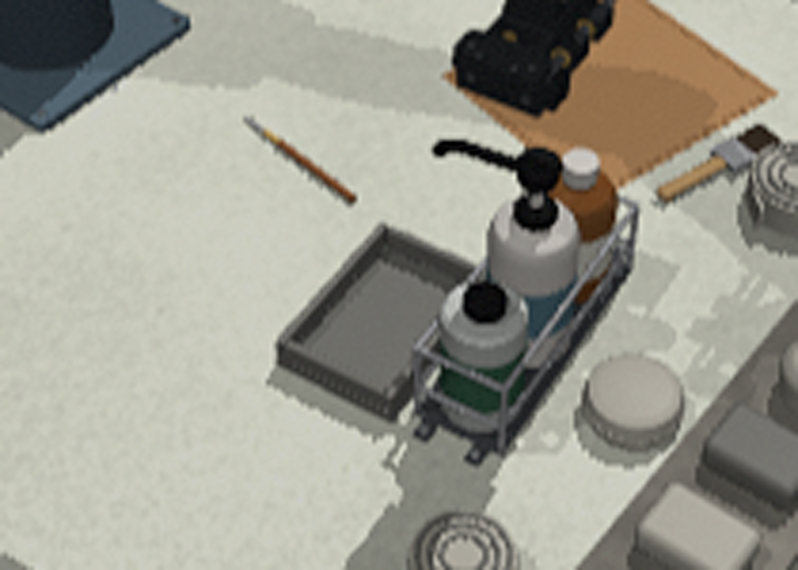

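Run:
```python
from h import *
s=dict(np.load("pics/s2.npz"))
P=[plane(s,u/3.8+150,v/3.8+170,.034)[:2] for u,v in((385,227),(280,343),(390,405))]
print(np.round(P,4)); c=(P[0]+P[2])/2;y=P[0]-P[1];y/=np.linalg.norm(y);x=np.array([y[1],-y[0]]);d=np.array([.558,-.0415])-c;print(c,d@x,d@y)
```

```text
[[ 0.4825 -0.0227]
 [ 0.499  -0.1854]
 [ 0.6156 -0.1787]]
[ 0.54902755 -0.10071844] 0.014914575875760236 0.058007618924450464
```

{"name": "carry_out", "arguments": {"rows": "0 -0.001 -0.02 0 0 0 1;0 0 -0.03 0 0 0 1;0 0 -0.015 0 0 0 1;0 0 0 0 0 0 1;0 0 0 0 0 0 1"}}

```text
time_s: 10.6
ee_pos: [0.6467, -0.0273, 0.2295]
tcp_rot: [[-0.994, -0.114, -0.001], [-0.114, 0.994, -0.0], [0.001, -0.0, -1.0]]
contact_force: [0.2, 0.1, 0.9]
grip_width: 0.003
grip_force: 0.0
```

{"name": "carry_out", "arguments": {"rows": "0 0.002 -0.01 0 0 0 1;0 0 -0.01 0 0 0 1;0 0 -0.012 0 0 0 1;0 0 0 0 0 0 1;0 0 0 0 0 0 1"}}

```text
time_s: 11.02
ee_pos: [0.6488, -0.025, 0.2058]
tcp_rot: [[-0.993, -0.115, 0.004], [-0.115, 0.993, -0.0], [-0.004, -0.001, -1.0]]
contact_force: [-0.7, -1.1, 9.9]
grip_width: 0.001
grip_force: 4.6
```

{"name": "carry_out", "arguments": {"rows": "0 0 -0.004 0 0 0 1;0 0 0 0 0 0 1;0 0 0 0 0 0 1"}}

```text
time_s: 11.27
ee_pos: [0.649, -0.0251, 0.2043]
tcp_rot: [[-0.993, -0.115, 0.005], [-0.115, 0.993, 0.0], [-0.005, -0.0, -1.0]]
contact_force: [-5.5, -0.8, 17.7]
grip_width: 0.003
grip_force: 9.1
```

{"name": "carry_out", "arguments": {"rows": "0 0 0.015 0 0 0 1;0 0 0.021 0 0 0 1;0 0 0 0 0 0 1;0 0 0 0 0 0 1;0 0 0 0 0 0 1;0 0 0 0 0 0 1;0 0 0 0 0 0 1"}}

```text
time_s: 11.85
ee_pos: [0.6467, -0.0245, 0.2285]
tcp_rot: [[-0.993, -0.115, -0.002], [-0.115, 0.993, -0.0], [0.002, 0.0, -1.0]]
contact_force: [-0.1, -0.6, 0.0]
grip_width: 0.004
grip_force: 0.0
```

The cap reached its stop, with force rising to 18 N at z=0.204. I'll do the second stroke and a third for margin.

{"name": "carry_out", "arguments": {"rows": "0 0 -0.011 0 0 0 1;0 0 -0.011 0 0 0 1;0 0 -0.013 0 0 0 1;0 0 0 0 0 0 1;0 0 0 0 0 0 1;0 0 0 0 0 0 1"}}

```text
time_s: 12.35
ee_pos: [0.6486, -0.0248, 0.2043]
tcp_rot: [[-0.993, -0.115, 0.003], [-0.115, 0.993, 0.0], [-0.003, -0.0, -1.0]]
contact_force: [-4.7, 0.6, 20.9]
grip_width: 0.001
grip_force: 10.5
```

{"name": "carry_out", "arguments": {"rows": "0 0 0.014 0 0 0 1;0 0 0.021 0 0 0 1;0 0 0 0 0 0 1;0 0 0 0 0 0 1;0 0 0 0 0 0 1;0 0 0 0 0 0 1;0 0 0 0 0 0 1"}}

```text
time_s: 12.93
ee_pos: [0.6466, -0.0246, 0.2283]
tcp_rot: [[-0.993, -0.115, -0.002], [-0.115, 0.993, -0.0], [0.002, 0.0, -1.0]]
contact_force: [0.4, 0.6, 0.3]
grip_width: 0.005
grip_force: 0.0
```

{"name": "carry_out", "arguments": {"rows": "0 0 -0.011 0 0 0 1;0 0 -0.011 0 0 0 1;0 0 -0.013 0 0 0 1;0 0 0 0 0 0 1;0 0 0 0 0 0 1;0 0 0 0 0 0 1"}}

```text
time_s: 13.43
ee_pos: [0.6486, -0.0248, 0.2043]
tcp_rot: [[-0.993, -0.115, 0.003], [-0.115, 0.993, 0.0], [-0.003, -0.0, -1.0]]
contact_force: [-4.9, -0.0, 20.6]
grip_width: 0.007
grip_force: 10.5
```

{"name": "carry_out", "arguments": {"rows": "0 0 0.014 0 0 0 1;0 0 0.021 0 0 0 1;0 0 0.02 0 0 0 1;0 0 0.03 0 0 0 1;0 0 0.02 0 0 0 1;0 0 0 0 0 0 1;0 0 0 0 0 0 1"}}

```text
time_s: 14.02
ee_pos: [0.6474, -0.0246, 0.2852]
tcp_rot: [[-0.993, -0.115, 0.0], [-0.115, 0.993, 0.0], [-0.0, 0.0, -1.0]]
contact_force: [-1.0, -0.7, 0.0]
grip_width: 0.006
grip_force: 0.0
```

Run:
```python
from rig import bot
from h import *
f=bot.grab_frame("scene");np.savez("pics/s3.npz",**f)
c=cv2.resize(f["pixels"][170:320,150:360],(798,570),interpolation=cv2.INTER_CUBIC);cv2.imwrite("pics/d6.png",c);o=bot.get_obs();print(o["ee_pos"],o["tcp_rot"][:,1],o["contact_force"],o["grip_width"])
a=dict(np.load("pics/s2.npz"))["pixels"]
```

```text
[ 0.64679566 -0.02452883  0.28415575] [-1.15036815e-01  9.93361202e-01  2.31784102e-04] [-0.12546506 -0.78920712 -0.94013567] 0.006135208794450447
```

View pics/d6.png

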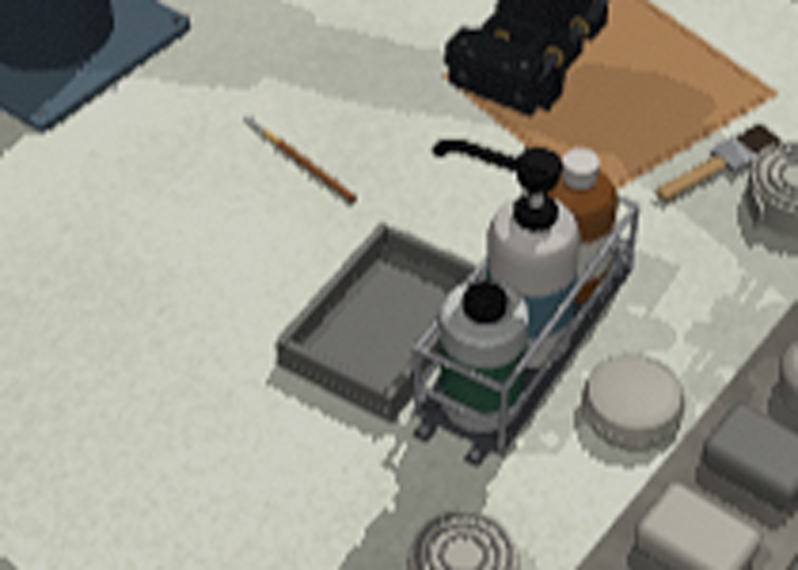

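{"name": "carry_out", "arguments": {"rows": "-0.013 -0.02 0 0 0 0 0;-0.025 -0.037 0 0 0 0 0;-0.025 -0.037 0 0 0 0 0;-0.025 -0.037 0 0 0 0 0;-0.025 -0.037 0 0 0 0 0;-0.01 -0.017 0 0 0 0 0;0 0 0 0 0 0 0;0 0 -0.03 0 0 0 0;0 0 -0.04 0 0 0 0;0 0 -0.04 0 0 0 0"}}

```text
time_s: 14.9
ee_pos: [0.5494, -0.1712, 0.1959]
tcp_rot: [[-0.993, -0.116, 0.001], [-0.116, 0.993, 0.001], [-0.001, 0.001, -1.0]]
contact_force: [0.3, 1.2, -1.4]
grip_width: 0.735
grip_force: 0.0
```

{"name": "carry_out", "arguments": {"rows": "0 0 -0.04 0 0 0 0;0 0 -0.04 0 0 0 0;0 0 -0.04 0 0 0 0;0 0 -0.04 0 0 0 0;0 0 -0.04 0 0 0 0;0 0 -0.026 0 0 0 0;0 0 0 0 0 0 0"}}

```text
time_s: 15.48
ee_pos: [0.5456, -0.17, 0.0115]
tcp_rot: [[-0.993, -0.116, -0.008], [-0.116, 0.993, 0.003], [0.008, 0.004, -1.0]]
contact_force: [-0.9, -0.1, 0.7]
grip_width: 1.003
grip_force: 0.0
```

{"name": "carry_out", "arguments": {"rows": "0 0 0 0 0 0 1;0 0 0 0 0 0 1;0 0 0 0 0 0 1;0 0 0 0 0 0 1;0 0 0 0 0 0 1;0 0 0 0 0 0 1;0 0 0 0 0 0 1;0 0 0 0 0 0 1;0 0 0 0 0 0 1;0 0 0 0 0 0 1"}}

```text
time_s: 16.32
ee_pos: [0.5489, -0.1726, 0.0169]
tcp_rot: [[-0.993, -0.115, 0.0], [-0.115, 0.993, 0.0], [-0.0, 0.0, -1.0]]
contact_force: [0.0, -0.2, -0.4]
grip_width: 0.27
grip_force: 0.0
```

{"name": "carry_out", "arguments": {"rows": "0 0 0 0 0 0 1;0 0 0 0 0 0 1;0 0 0 0 0 0 1;0 0 0 0 0 0 1;0 0 0 0 0 0 1"}}

```text
time_s: 16.73
ee_pos: [0.5489, -0.1729, 0.0169]
tcp_rot: [[-0.993, -0.115, 0.0], [-0.115, 0.993, -0.0], [-0.0, -0.0, -1.0]]
contact_force: [0.2, -1.5, -0.1]
grip_width: 0.098
grip_force: 35.0
```

{"name": "carry_out", "arguments": {"rows": "-0.012 0 0 0 0 0 1;-0.013 0 0 0 0 0 1;-0.012 0.01 0 0 0 0 1;0 0.02 0 0 0 0 1;0 0.02 0 0 0 0 1;0 0.02 0 0 0 0 1;0 0.02 0 0 0 0 1;0 0.025 0 0 0 0 1;0 0.025 0 0 0 0 1;0 0.025 0 0 0 0 1"}}

```text
time_s: 17.57
ee_pos: [0.5176, -0.0414, 0.0168]
tcp_rot: [[-0.994, -0.114, -0.002], [-0.114, 0.994, -0.001], [0.002, -0.001, -1.0]]
contact_force: [-8.1, -8.3, 7.6]
grip_width: 0.097
grip_force: 35.0
```

{"name": "carry_out", "arguments": {"rows": "0 0.01 0 0 0 0 1;0 0 0 0 0 0 1;0 0 0 0 0 0 1"}}

```text
time_s: 17.82
ee_pos: [0.5177, -0.0308, 0.0168]
tcp_rot: [[-0.993, -0.117, -0.002], [-0.117, 0.993, 0.002], [0.002, 0.002, -1.0]]
contact_force: [-3.2, 3.9, 3.3]
grip_width: 0.097
grip_force: 35.0
```

Run:
```python
from rig import bot
from h import *
o=bot.get_obs();print(o["ee_pos"],o["contact_force"],o["moment"])
f=bot.grab_frame("scene");hsv=cv2.cvtColor(f["pixels"],cv2.COLOR_BGR2HSV)
cap=[proj(f,(.647,-.024,.22))]
# project candidate spout points for several angles and report brightness
for d in range(90,230,10):
    v=[]
    for r in(.035,.05,.065,.075):
        u=proj(f,(.647+r*np.cos(np.radians(d)),-.024+r*np.sin(np.radians(d)),.205));v.append(int(hsv[int(round(u[1])),int(round(u[0])),2]))
    print(d,v)
```

```text
[ 0.51773946 -0.03079962  0.01682842] [-3.19555104  3.90057466  3.27062298] [1.04905393 0.27393896 0.07143001]
90 [147, 149, 150, 149]
100 [151, 147, 148, 148]
110 [153, 147, 147, 148]
120 [121, 147, 147, 146]
130 [108, 148, 147, 147]
140 [133, 149, 148, 148]
150 [197, 155, 134, 141]
160 [164, 182, 185, 179]
170 [123, 43, 22, 107]
180 [10, 12, 16, 14]
190 [54, 18, 43, 18]
200 [61, 20, 23, 17]
210 [66, 14, 42, 50]
220 [71, 117, 67, 17]
```

Forces are small, and the spout is being nudged round as expected. I'll carry on.

{"name": "carry_out", "arguments": {"rows": "0 0.02 0 0 0 0 1;0 0.024 0 0 0 0 1;0 0.024 0 0 0 0 1;0 0.024 0 0 0 0 1;0 0.024 0 0 0 0 1;0 0.024 0 0 0 0 1;0 0.024 0 0 0 0 1;0 0.024 0 0 0 0 1;0 0.024 0 0 0 0 1;0 0.024 0 0 0 0 1"}}

```text
time_s: 18.7
ee_pos: [0.5192, 0.1543, 0.0169]
tcp_rot: [[-0.994, -0.113, -0.0], [-0.113, 0.994, -0.002], [0.001, -0.002, -1.0]]
contact_force: [-0.2, -4.1, -0.1]
grip_width: 0.1
grip_force: 35.0
```

{"name": "carry_out", "arguments": {"rows": "0 0.024 0 0 0 0 1;0 0.024 0 0 0 0 1;0 0.024 0 0 0 0 1;0 0.012 0 0 0 0 1;0 0 0 0 0 0 1;0 0 0 0 0 0 1"}}

```text
time_s: 19.2
ee_pos: [0.5192, 0.2242, 0.0169]
tcp_rot: [[-0.993, -0.116, 0.0], [-0.116, 0.993, 0.001], [-0.0, 0.001, -1.0]]
contact_force: [0.1, 3.5, -2.0]
grip_width: 0.102
grip_force: 35.0
```

Run:
```python
from rig import bot
o=bot.get_obs();p,y=o["ee_pos"],o["tcp_rot"][:,1];print(p,o["contact_force"],o["grip_width"],"mould",p+.0805*y)
```

```text
[0.51922221 0.22418845 0.01686056] [ 0.07929624  3.54131894 -1.98791621] 0.1016932319303265 mould [0.50988641 0.30414519 0.01696835]
```

{"name": "carry_out", "arguments": {"rows": "0 0 0 0 0 0 0.6;0 0 0 0 0 0 0.6;0 0 0 0 0 0 0.6;0 0 0 0 0 0 0.6;0 0 0 0 0 0 0.6;0 0 0 0 0 0 0.6;0 0 0.02 0 0 0 0.6;0 0 0.045 0 0 0 0.6;0 0 0.045 0 0 0 0.6;0 0 0.045 0 0 0 0.6"}}

```text
time_s: 20.03
ee_pos: [0.5189, 0.223, 0.142]
tcp_rot: [[-0.993, -0.115, -0.001], [-0.115, 0.993, -0.001], [0.001, -0.001, -1.0]]
contact_force: [0.5, 0.2, 0.3]
grip_width: 0.4
grip_force: 0.0
```

{"name": "carry_out", "arguments": {"rows": "0 0 0.045 0 0 0 0.6;0 0 0.045 0 0 0 0.6;0 0 0.045 0 0 0 0.6;0 0 0.03 0 0 0 0.6;-0.03 0.03 0 0 0 0 0.6;-0.03 0.03 0 0 0 0 0.6;-0.03 0.03 0 0 0 0 0.6;0 0 0 0 0 0 0.6;0 0 0 0 0 0 0.6;0 0 0 0 0 0 0.6"}}

```text
time_s: 20.87
ee_pos: [0.4477, 0.2947, 0.2729]
tcp_rot: [[-0.993, -0.115, 0.0], [-0.115, 0.993, -0.0], [-0.0, -0.0, -1.0]]
contact_force: [0.1, -1.0, 0.2]
grip_width: 0.403
grip_force: 0.0
```

Run:
```python
from rig import bot
from h import *
o=bot.get_obs();print(o["ee_pos"],o["contact_force"],o["grip_width"])
s0=dict(np.load("pics/scene0.npz"))
f=bot.grab_frame("scene");hsv=cv2.cvtColor(f["pixels"],cv2.COLOR_BGR2HSV)
e=proj(f,(.51,.304,.034));m,a,c=blob(cv2.morphologyEx(((hsv[...,2]<125)&(hsv[...,1]<90)).astype(np.uint8),cv2.MORPH_OPEN,np.ones((3,3))),e);print(e,a,c,rect(f,m,.034))
# changed regions vs start
d=(cv2.absdiff(f["pixels"],s0["pixels"]).max(2)>45).astype(np.uint8);n,l,st,ce=cv2.connectedComponentsWithStats(d)
for i in range(1,n):
    if st[i,4]>25:print(st[i],ce[i].round())
print(proj(f,(.647,-.024,.22)),f["pixels"][205:226:3,292].max(1))
```

```text
[0.44769461 0.29473473 0.27292834] [ 0.12081838 -0.95098523  0.23290498] 0.4029584275512983
(np.float64(309.6483178326408), np.float64(185.48034131033506)) 1115 [308.77309417 189.47533632] ((518.4566650390625, 286.76568603515625), (131.71510314941406, 200.0181121826172), 6.750278949737549)
[260   0  43  24 263] [283.   9.]
[187  10  15  15 109] [194.  17.]
[304  22  10   6  29] [308.  25.]
[174  40  17  16 148] [182.  48.]
[132  46  19  38 217] [138.  63.]
[298  54  14   9  35] [305.  59.]
[313  77   7  14  49] [316.  84.]
[278  86  34  48 734] [294. 111.]
[256 156  47  27 571] [277. 169.]
[ 284  171   49   42 1190] [308. 191.]
[220 185  58  30 866] [249. 198.]
[  80  200  208  118 9349] [176. 262.]
[ 99 213   5  11  26] [101. 218.]
(np.float64(291.83292657825), np.float64(211.79814712583834)) [ 99 127  24  30  16  39  98]
```

Run:
```python
from rig import bot
from h import *
for P in (dict(np.load("pics/top0.npz")),bot.grab_frame("top")):
    hsv=cv2.cvtColor(P["pixels"],cv2.COLOR_BGR2HSV);m,a,c=blob((hsv[...,0]<22)&(hsv[...,1]>90),(276,290));print(a,c)
    m,a,c=blob((hsv[...,0]<25)&(hsv[...,1]>90),(213,196));print(a,c)
bot.close_job();print(bot.get_obs()["time_s"])
```

```text
104 [275.45192308 288.96153846]
110 [211.25454545 195.31818182]
101 [275.53465347 288.47524752]
109 [211.34862385 195.36697248]
the job is handed in; nothing more can be done
the job is handed in; nothing more can be done
```

The job is handed in: I swung the spout to the front, slid the mould under it, gave three full pump strokes into it, and slid it to within about 6 mm of the mat's centre by my own measurement. The brush and carving tool measured unmoved, and I saw no shift in the other bystanders. The gripper nudged the spout aside as the mould left for the mat. I have not seen the judge's result.

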